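Try the latches of four spare stop switches and scrap what does not hold

ROBOT

A 6-joint arm with a two-finger parallel gripper is mounted at the origin on a cart in front of the work surface, level with it; the furniture and walls round the work are solid. World frame = base frame: x ahead of the robot, y to its left, z up, the work surface at z = 0. Lengths are in mm, angles in rad, forces in N, time in s.
With the tool pointing down it reaches from about 250 to 850 mm from the base axis. Payload 12.5 kg.
Tool frame: the origin (TCP) lies midway between the tips of the shut fingers; the grasp point (between the pads) lies 19 mm behind it; z points along the fingers, y is the line along which they close (so a half turn about z gives the same grasp; the last joint's range is limited). The gripper opens to 93 mm and grips with 3 to 60 N. Pads are 15 mm wide; open, the fingers measure 128 mm over their backs; the gripper's body (75 mm by 188 mm) begins 65 mm behind the grasp point.
Start: joints at [1.23, 0.351, 1.652, -0, 1.139, -0.085], TCP at [139.129, 532.097, 218.633] pointing down, gripper open.
Joint ranges: [-2.75, 2.75], [-0.79, 2.1], [0.01, 2.65], [-1.57, 4.71], [0.07, 3.14], [-2.87, 2.87]. Speed limits (rad/s): [2.22, 2.22, 2.79, 3.14, 3.14, 3.14].

INTERFACE

Orientations are given as a unit quaternion [w, x, y, z].
In Python, from station import * gives the robot as it stands.
- The arm moves only by the tool drive_tool, never from a script. Its argument "deltas" is a list of rows, each an object of numbers: "tx", "ty", "tz": the shift along the tool's x, y, z in units of 0.2 m (1.0 is 0.2 m); "ax", "ay", "az": the turn, a rotation vector about the tool's x, y, z in units of pi/2 rad (1.0 is pi/2 rad). A call has 1 to 8 rows; each row is the pose to reach, as a shift and turn from the pose commanded when the call began, along the tool's axes at that moment; what a row does not reach only later rows make up. A row lasts 1/10 s, in which the tool goes at most 50 mm and 8.59 degrees, less where a joint would pass 70% of its speed; a pose out of reach is approached as far as the arm can. A call with a number of a shift or a turn outside -1 to 1 is refused whole. A call with a gripper value outside its range is refused whole. "gripper" is the opening, from -1 (shut) to 1 (fully open), set as the call begins (left out, the last holds). The fingers move at their own pace and stop on an object; "grip_force" is the grip in N (left out, the last holds). Time passes only in rows, so rows that repeat a pose let the fingers close. It gives the time, the measured TCP pose, the force, the opening and the grip force at its end, in the units of the state.
- get_obs(): the state, without advancing time (a new reading comes with each control period).
- grab_frame(name): name is "side" or "top" or "wrist"; returns (picture, depth): 420x560x3 uint8, red, green, blue; 420x560 float32, mm along the optical axis (not along the pixel's ray), 0 where there is no reading.
- camera_model(name): a dict with "fovy" (degrees; the focal length in pixels is half the picture's height over the tangent of half this angle, whatever the lens; pixels are square), "cx", "cy" (the principal point, pixels), "k1" (the pictures are not rectified: a ray, as slopes to the right and down, at radius r is drawn at 1 + k1 r^2 times it, then the intrinsics apply), "R" (3x3) and "t" (3): a world point X has camera coordinates R X + t. Camera axes: x right, y down, z forward; pixel columns grow to the right and rows downward; lengths in mm; the calibration is good to about 2 mm. A picture is of the moment at which its call begins: read the wrist's pose just before it. camera_model takes no time and is no camera call; for the wrist camera it gives the pose at the moment of the call.
- finish_job(): hands the job in; it is judged then, once.
The state is a dict: "clock": time; "q": joint angles; "qd": joint speeds; "effort": joint torques, N m; "position": TCP position; "tcp_rot": TCP orientation; "wrist_force": force on the tool from outside, world axes, zero at the start; "moment": the same for the moment, N m; "width": opening from 0.0 (shut) to 1.0 (fully open); "finger_force": force on a finger pad.
Only numpy, scipy, OpenCV 4.12 (cv2) and the standard library are available. Lean on these libraries where they do the work, as an engineer would, in place of code of your own. Each camera call takes 0.05 s, during which the arm holds its last target. There are 200 camera calls.

TASK

Try the four spare stop switches on the bench: press each red mushroom button fully down and let it go; a sound one stays down, so leave it latched, standing where it is. Once all the sound ones are latched, give a button that came back up a last full press to be sure, and if it comes up again put that switch into the blue scrap bin. Do not disturb the other things on the bench.

Things in the scene. Friction and masses are not known exactly. Their poses are not given: they have to be found in the camera images.
- switch_1: one of four like spare stop switches, loose, 0.3 kg: grey box 84 long (its x) x 56 wide (its y) x 46 mm high, black cable gland sticking out 17 mm at its +x end, red mushroom button (41 mm across) in mid-lid. Origin: centre of the box's underside, z up. Grip the box across its 56 mm width; button top 79.5 mm above the underside when up, 67.5 mm when down
- switch_2: one of four like spare stop switches, loose, 0.3 kg: grey box 84 long (its x) x 56 wide (its y) x 46 mm high, black cable gland sticking out 17 mm at its +x end, red mushroom button (41 mm across) in mid-lid. Origin: centre of the box's underside, z up. Grip the box across its 56 mm width; button top 79.5 mm above the underside when up, 67.5 mm when down
- switch_3: one of four like spare stop switches, loose, 0.3 kg: grey box 84 long (its x) x 56 wide (its y) x 46 mm high, black cable gland sticking out 17 mm at its +x end, red mushroom button (41 mm across) in mid-lid. Origin: centre of the box's underside, z up. Grip the box across its 56 mm width; button top 79.5 mm above the underside when up, 67.5 mm when down
- switch_4: one of four like spare stop switches, loose, 0.3 kg: grey box 84 long (its x) x 56 wide (its y) x 46 mm high, black cable gland sticking out 17 mm at its +x end, red mushroom button (41 mm across) in mid-lid. Origin: centre of the box's underside, z up. Grip the box across its 56 mm width; button top 79.5 mm above the underside when up, 67.5 mm when down
- button_1 (a joint): travel in m of switch_1's red button, pressed straight down: 0 = up (as at the start), 0.012 = fully down. A sound one resists with up to about 10 N, snaps over past half-way and stays at 0.012 until pulled up; one with a worn catch pushes back with 3 to 8 N and returns to 0 when let go. Which are sound is not known beforehand
- button_1_top (a point): centre of the top of the red button of switch_1: 79.5 mm above the underside of the box when up, 67.5 mm when down
- button_2 (a joint): travel in m of switch_2's red button, pressed straight down: 0 = up (as at the start), 0.012 = fully down. A sound one resists with up to about 10 N, snaps over past half-way and stays at 0.012 until pulled up; one with a worn catch pushes back with 3 to 8 N and returns to 0 when let go. Which are sound is not known beforehand
- button_2_top (a point): centre of the top of the red button of switch_2: 79.5 mm above the underside of the box when up, 67.5 mm when down
- button_3 (a joint): travel in m of switch_3's red button, pressed straight down: 0 = up (as at the start), 0.012 = fully down. A sound one resists with up to about 10 N, snaps over past half-way and stays at 0.012 until pulled up; one with a worn catch pushes back with 3 to 8 N and returns to 0 when let go. Which are sound is not known beforehand
- button_3_top (a point): centre of the top of the red button of switch_3: 79.5 mm above the underside of the box when up, 67.5 mm when down
- button_4 (a joint): travel in m of switch_4's red button, pressed straight down: 0 = up (as at the start), 0.012 = fully down. A sound one resists with up to about 10 N, snaps over past half-way and stays at 0.012 until pulled up; one with a worn catch pushes back with 3 to 8 N and returns to 0 when let go. Which are sound is not known beforehand
- button_4_top (a point): centre of the top of the red button of switch_4: 79.5 mm above the underside of the box when up, 67.5 mm when down
- scrap_bin: open blue plastic bin, fixed to the bench: 166 (its x) x 216 (its y) mm outside, rim 61 mm high, walls 4 mm, floor 4 mm thick, empty. Origin: centre of its underside
- combination_pliers: pliers with red handles, 73 x 173 x 21 mm, lying left of the switches; bystander. Origin: centre of the underside
- drill_battery: black drill battery pack, 68 x 105 x 60 mm, standing behind the switches; bystander. Origin: centre of the underside
- screw_tub: clear jar of screws with a red lid, 65 mm across, 86 mm high, behind on the right; bystander. Origin: centre of the underside
Things that resemble listed ones, but are neither listed nor needed, are in the scene too. Leave any green look-alike of the switch_1 alone.

How it is judged:
By the outcome, as a careful person would: the job done as asked, in the order asked, and still so for the second after the job is handed in, with the robot touching nothing.
It also fails if it takes over 67 s, if anything falls off the work surface, if the arm or the gripper's body presses on something with over 40 N, if the wrist force passes 120 N, or if a joint passes its speed limit or range.

## Working session

There is one attempt and no reset: what is moved stays moved. The work goes in short steps, Python scripts to look and compute and a tool call to move; the robot and the scene stay as the last step left them, time stands still between calls to the robot, and variables do not carry over. Pictures are saved under pics/ and viewed, at most 10 in all, crops included, and the job is handed in when it is done.

Besides the shell and the picture viewer there is one more tool, called after ">>>" as name([rows], argument=value, ...), one row to a line, values as JSON. drive_tool: Moves the arm, as the interface text tells. Shifts and turns lie within -1 to 1; 1 stands for 0.2 m of shift or pi/2 rad of turn. Its arguments: {"type":"object","properties":{"deltas":{"type":"array"},"gripper":{"type":"number"},"grip_force":{"type":"number"}},"required":["deltas"]}

```bash
mkdir -p pics; ls; python3 - <<'E'
from station import *
import cv2,numpy as np
o=get_obs();print(o)
for n in("top","side"):
    p,d=grab_frame(n);cv2.imwrite(f"pics/{n}0.png",p[:,:,::-1]);np.save(f"pics/{n}0.npy",d);np.save(f"pics/{n}0c.npy",p)
    print(n,camera_model(n))
print(camera_model("wrist"))
E
```

```text
pics
{'clock': 0.0, 'q': array([ 1.23040341e+00,  3.51231782e-01,  1.65240442e+00,  1.45970827e-05,
        1.13908532e+00, -8.45725487e-02]), 'qd': array([ 0.00076568,  0.00127922,  0.00012109,  0.0006151 ,  0.00130628,
       -0.00073936]), 'effort': array([ 5.51667999e-04, -4.97324967e+01, -2.85240412e+01,  6.99243508e-02,
        2.56706018e-02, -6.64116783e-05]), 'position': array([139.01767588, 531.79880962, 218.11134104]), 'tcp_rot': array([-1.25509685e-04,  1.27564692e-01,  9.91830092e-01, -5.50340173e-04]), 'wrist_force': array([ 0.38855929, -0.38316752, -0.03189664]), 'moment': array([0.02093136, 0.02168818, 0.00050704]), 'finger_force': 0.0, 'width': 1.0013627790861934}
top {'fovy': 50.83009243483421, 'cx': 283.0110417409815, 'cy': 213.88903600004772, 'k1': 0.045880957127780106, 'R': array([[ 9.43502264e-03, -9.99954608e-01,  1.32762910e-03],
       [-9.80671352e-01, -9.51254787e-03, -1.95430832e-01],
       [ 1.95434590e-01,  5.41926498e-04, -9.80716589e-01]]), 't': array([ 188.35839228,  609.98036767, 1262.75771695])}
side {'fovy': 46.946072690178624, 'cx': 280.3395612795398, 'cy': 212.23567161374996, 'k1': 0.016393797396711634, 'R': array([[-0.89828055, -0.43930261, -0.0102605 ],
       [-0.16754114,  0.36398541, -0.91621209],
       [ 0.40622903, -0.82129644, -0.40056227]]), 't': array([ 617.1503591 ,  108.54699837, 1618.5909627 ])}
{'fovy': 62.744978952880714, 'cx': 276.8505976340133, 'cy': 211.17738585445622, 'k1': -0.051293790752380344, 'R': array([[ 2.53864824e-01,  9.67239525e-01, -5.93001617e-04],
       [ 9.31979702e-01, -2.44446297e-01,  2.67693561e-01],
       [ 2.58778835e-01, -6.85106440e-02, -9.63503921e-01]]), 't': array([-549.30759716,  -30.09973075,  390.57204898])}
```

View pics/top0.png

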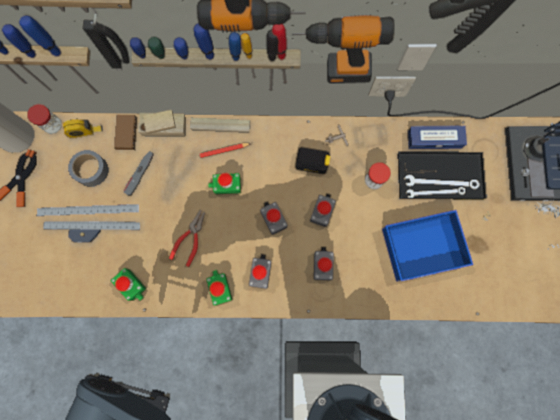

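View pics/side0.png

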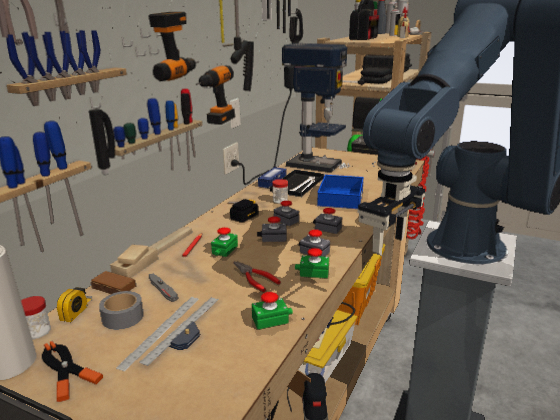

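The four grey switches are at top-view pixels (274,218), (324,209), (260,271) and (324,264). The three green look-alikes at (226,182), (126,285) and (219,289) are to be left alone. The bin is at (427,246). Next I'll measure them.

```bash
cat > h.py <<'E'
import numpy as np,cv2
def K(m):
    f=210/np.tan(np.radians(m["fovy"]/2));return np.array([[f,0,m["cx"]],[0,f,m["cy"]],[0,0,1.]])
def rays(m,uv):
    p=cv2.undistortPoints(np.array(uv,float).reshape(-1,1,2),K(m),np.array([m["k1"],0,0,0,0.])).reshape(-1,2)
    return np.c_[p,np.ones(len(p))]
def world(m,uv,d): return (rays(m,uv)*np.array(d).reshape(-1,1)-m["t"])@m["R"]
def cloud(m,d):
    v,u=np.mgrid[:420,:560];return world(m,np.c_[u.ravel(),v.ravel()],d.ravel()).reshape(420,560,3)
def tri(ms,uvs):
    A=np.zeros((3,3));b=np.zeros(3)
    for m,uv in zip(ms,uvs):
        c=-m["R"].T@m["t"];r=m["R"].T@rays(m,[uv])[0];r/=np.linalg.norm(r);P=np.eye(3)-np.outer(r,r);A+=P;b+=P@c
    return np.linalg.solve(A,b)
def red(p):
    h=cv2.cvtColor(p,cv2.COLOR_RGB2HSV);return (((h[...,0]<8)|(h[...,0]>172))&(h[...,1]>150)&(h[...,2]>60)).astype(np.uint8)
def blobs(p,amin=40):
    n,l,s,c=cv2.connectedComponentsWithStats(red(p));return [(c[i],s[i,4],l==i) for i in range(1,n) if s[i,4]>=amin]
def project(m,X):
    return cv2.projectPoints(np.array(X,float).reshape(-1,1,3),cv2.Rodrigues(m["R"])[0],m["t"],K(m),np.array([m["k1"],0,0,0,0.]))[0].reshape(-1,2)
E
python3 - <<'E'
from station import *
from h import *
W={}
for n in("top","side"):
    m=camera_model(n);p=np.load(f"pics/{n}0c.npy");d=np.load(f"pics/{n}0.npy");C=cloud(m,d);W[n]=(m,C,p)
    for c,a,k in blobs(p):
        q=C[k];q=q[(q[:,2]>60)&(q[:,2]<100)]
        if len(q)>20: print(n,c.round(1),a,np.median(q,0).round(1),len(q),np.percentile(q[:,2],[10,90]).round(1))
m,C,p=W["top"]
for uv in [(274,218),(324,209),(260,271),(324,264)]:
    b=C[uv[1]-3,uv[0]]
    s=C[(np.hypot(C[...,0]-b[0],C[...,1]-b[1])<75)&(C[...,2]>38)&(C[...,2]<52)]
    r=cv2.minAreaRect(s[:,:2].astype(np.float32));g=C[(np.hypot(C[...,0]-b[0],C[...,1]-b[1])<75)&(C[...,2]>12)&(C[...,2]<35)]
    print(uv,b.round(),r,len(s),np.median(s[:,2]))
k=(C[...,2]>50)&(C[...,2]<70)&(p[...,2]>p[...,0]*2)&(abs(C[...,1]+250)<250)
print(cv2.minAreaRect(C[k][:,:2].astype(np.float32)),k.sum(),np.median(C[k][:,2]))
q,dd=get_obs()["position"],0
cv2.imwrite("pics/crop1.png",cv2.resize(p[165:320,180:480,::-1],None,fx=2.6,fy=2.6,interpolation=2))
E
```

```text
top [ 38.6 114.6] 334 [900.8 934.6  86.1] 333 [82.2 89.5]
top [379.  172.7] 345 [730.6 -90.8  86.6] 345 [82.6 90.1]
top [224.8 179. ] 134 [709.4 369.3  78.3] 132 [72.7 82.1]
top [323.7 207.3] 141 [626.4  73.2  77.8] 138 [73.4 81.4]
top [273.1 215.1] 141 [600.9 223.6  78.2] 140 [74.6 81.2]
top [324.4 264.3] 152 [458.2  72.6  78.7] 147 [74.4 82.6]
top [259.1 271.8] 151 [433.6 261.4  78.4] 150 [74.3 81.5]
top [122.3 283.5] 158 [397.5 649.3  77.4] 157 [73.5 80.8]
top [216.7 288.4] 154 [387.3 380.4  78. ] 152 [73.6 81. ]
side [280.  182.8] 115 [727.4 -78.5  82.7] 110 [74.6 86.1]
side [285.9 203. ] 50 [622.4  84.3  73.9] 50 [70.2 77.8]
side [328.6 210.5] 61 [455.3  84.7  73.5] 60 [68.7 77.6]
side [273.7 219.2] 73 [598.4 232.1  74.5] 65 [69.8 78. ]
side [223.5 230.4] 79 [703.8 380.9  74.7] 72 [71.  78.7]
side [315.  232.6] 91 [431.2 270.5  74.8] 78 [70.1 77.2]
side [314.6 251.8] 104 [383.1 388.9  74.5] 96 [70.3 77.8]
side [262.1 290. ] 299 [395.5 658.5  75.7] 147 [71.7 78.9]
side [ 33.  304.8] 353 [887.9 939.7  86. ] 348 [76.8 88.3]
(274, 218) [601. 221.  79.] ((602.6271362304688, 221.749755859375), (84.61498260498047, 54.96839141845703), 26.850414276123047) 328 46.4591887839441
(324, 209) [629.  73.  82.] ((627.418212890625, 72.0867919921875), (55.48146438598633, 84.1326675415039), 71.22994995117188) 329 46.19026831064123
(260, 271) [445. 259.  81.] ((435.8623046875, 261.3576354980469), (58.35649871826172, 84.60521697998047), 81.51443481445312) 370 46.206945679704425
(324, 264) [466.  75.  84.] ((459.34698486328125, 71.65892028808594), (55.841285705566406, 82.78394317626953), 87.5744857788086) 362 46.22118197655662
((642.1416625976562, -240.05308532714844), (401.6268310546875, 298.8370056152344), 13.000222206115723) 473 59.99193118841893
```

View pics/crop1.png

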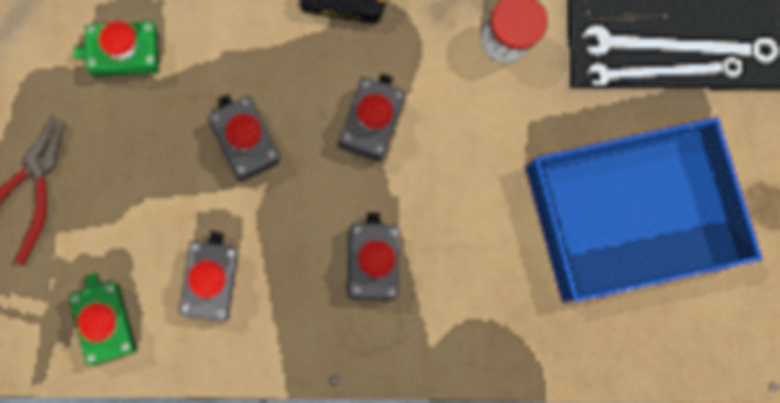

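Grey switches, confirmed in the crop: A(602,222), B(627,72), C(435,261) and D(459,72). I'll press C first with the fingers shut.

>>> drive_tool([
  {"tx": -0.89,"ty": -0.47,"tz": 0.1,"az": -0.163},
  {"tx": -0.89,"ty": -0.47,"tz": 0.1,"az": -0.163},
  {"tx": -0.89,"ty": -0.47,"tz": 0.1,"az": -0.163},
  {"tx": -0.89,"ty": -0.47,"tz": 0.1,"az": -0.163},
  {"tx": -0.89,"ty": -0.47,"tz": 0.1,"az": -0.163},
  {"tx": -0.89,"ty": -0.47,"tz": 0.1,"az": -0.163},
  {"tx": -0.89,"ty": -0.47,"tz": 0.1,"az": -0.163},
], gripper=-1)

```text
invalid input at $.deltas[0]: expected keys tx, ty, tz, ax, ay, az
```

>>> drive_tool([
  {"tx": -0.89,"ty": -0.47,"tz": 0.1,"ax": 0,"ay": 0,"az": -0.163},
  {"tx": -0.89,"ty": -0.47,"tz": 0.1,"ax": 0,"ay": 0,"az": -0.163},
  {"tx": -0.89,"ty": -0.47,"tz": 0.1,"ax": 0,"ay": 0,"az": -0.163},
  {"tx": -0.89,"ty": -0.47,"tz": 0.1,"ax": 0,"ay": 0,"az": -0.163},
  {"tx": -0.89,"ty": -0.47,"tz": 0.1,"ax": 0,"ay": 0,"az": -0.163},
  {"tx": -0.89,"ty": -0.47,"tz": 0.1,"ax": 0,"ay": 0,"az": -0.163},
], gripper=-1)

```text
clock: 0.7
position: [288.2, 395.4, 198.5]
tcp_rot: [-0.0, 0.001, 1.0, -0.0]
wrist_force: [-0.8, 0.6, 0.1]
width: 0.533
finger_force: 0.0
```

>>> drive_tool([
  {"tx": -0.735,"ty": -0.672,"tz": 0.2,"ax": 0,"ay": 0,"az": 0},
  {"tx": -0.735,"ty": -0.672,"tz": 0.2,"ax": 0,"ay": 0,"az": 0},
  {"tx": -0.735,"ty": -0.672,"tz": 0.2,"ax": 0,"ay": 0,"az": 0},
  {"tx": -0.735,"ty": -0.672,"tz": 0.2,"ax": 0,"ay": 0,"az": 0},
  {"tx": -0.735,"ty": -0.672,"tz": 0.2,"ax": 0,"ay": 0,"az": 0},
  {"tx": -0.735,"ty": -0.672,"tz": 0.2,"ax": 0,"ay": 0,"az": 0},
])

```text
clock: 1.3
position: [434.4, 262.3, 158.4]
tcp_rot: [-0.0, 0.0, 1.0, -0.0]
wrist_force: [-1.1, 0.1, -0.2]
width: 0.031
finger_force: 0.0
```

```bash
cat > w.py <<'E'
import sys
from station import *
from h import *
o=get_obs();m=camera_model("wrist");p,d=grab_frame("wrist");C=cloud(m,d)
print(o["clock"],o["position"].round(1),o["wrist_force"].round(1))
for c,a,k in blobs(p,100):
    q=C[k&(d>0)];q=q[q[:,2]>40]
    if len(q)>50:
        t=q[q[:,2]>np.percentile(q[:,2],90)-8]; e=(t.min(0)+t.max(0))/2
        print(c.round(),a,"mid",e.round(1),"z med/90",np.median(q[:,2]).round(1),np.percentile(q[:,2],90).round(1))
if len(sys.argv)>1: cv2.imwrite(sys.argv[1],p[:,:,::-1])
E
python3 w.py pics/w1.png
```

```text
1.3 [434.4 262.3 158.4] [-1.1  0.1 -0.2]
[438. 154.] 2609 mid [386.2 380.5  76.1] z med/90 77.1 79.1
[275. 217.] 2313 mid [434.3 260.6  76.2] z med/90 77.2 79.0
[ 41. 246.] 2087 mid [458.4  72.6  75.9] z med/90 76.6 78.7
```

View pics/w1.png

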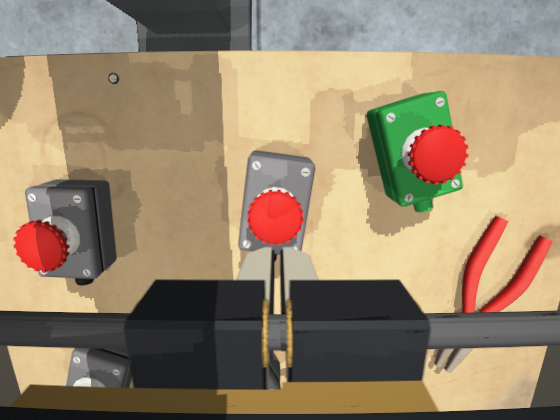

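The picture shows C's button at (275,217) just ahead of the fingers, D at (41,246), and a green look-alike at (438,154). Button top is at 79 mm and positions agree with the top view to about 1 mm. Pressing C.

>>> drive_tool([
  {"tx": 0,"ty": -0.006,"tz": 0.2,"ax": 0,"ay": 0,"az": 0},
  {"tx": 0,"ty": -0.006,"tz": 0.36,"ax": 0,"ay": 0,"az": 0},
  {"tx": 0,"ty": -0.006,"tz": 0.39,"ax": 0,"ay": 0,"az": 0},
  {"tx": 0,"ty": -0.006,"tz": 0.41,"ax": 0,"ay": 0,"az": 0},
  {"tx": 0,"ty": -0.006,"tz": 0.43,"ax": 0,"ay": 0,"az": 0},
  {"tx": 0,"ty": -0.006,"tz": 0.445,"ax": 0,"ay": 0,"az": 0},
  {"tx": 0,"ty": -0.006,"tz": 0.455,"ax": 0,"ay": 0,"az": 0},
  {"tx": 0,"ty": -0.006,"tz": 0.46,"ax": 0,"ay": 0,"az": 0},
])

```text
clock: 2.15
position: [435.0, 261.2, 67.6]
tcp_rot: [0.001, -0.0, 1.0, 0.0]
wrist_force: [-5.6, -1.4, 18.4]
width: 0.004
finger_force: 9.4
```

18 N at 67.6 mm, so it's fully down. Raise and look.

>>> drive_tool([
  {"tx": 0,"ty": 0,"tz": 0,"ax": 0,"ay": 0,"az": 0},
  {"tx": 0,"ty": 0,"tz": -0.08,"ax": 0,"ay": 0,"az": 0},
  {"tx": 0,"ty": 0,"tz": -0.3,"ax": 0,"ay": 0,"az": 0},
  {"tx": 0,"ty": 0,"tz": -0.3,"ax": 0,"ay": 0,"az": 0},
])

```text
clock: 2.55
position: [436.9, 261.9, 131.3]
tcp_rot: [0.003, -0.0, 1.0, 0.002]
wrist_force: [-0.1, 0.8, -0.2]
width: 0.005
finger_force: 0.0
```

```bash
python3 w.py
```

```text
2.55 [436.9 261.9 131.3] [-0.1  0.8 -0.2]
[456. 154.] 3237 mid [386.6 380.5  75.9] z med/90 77.2 79.1
[275. 219.] 2591 mid [434.2 260.5  64. ] z med/90 65.1 67.0
[ 20. 256.] 2122 mid [458.2  76.3  75.6] z med/90 76.7 78.7
```

C is latched at 67 mm. On to D.

>>> drive_tool([
  {"tx": -0.117,"ty": -0.942,"tz": 0,"ax": 0,"ay": 0,"az": 0},
  {"tx": -0.117,"ty": -0.942,"tz": 0,"ax": 0,"ay": 0,"az": 0},
  {"tx": -0.117,"ty": -0.942,"tz": 0,"ax": 0,"ay": 0,"az": 0},
  {"tx": -0.117,"ty": -0.942,"tz": 0,"ax": 0,"ay": 0,"az": 0},
  {"tx": -0.117,"ty": -0.942,"tz": 0,"ax": 0,"ay": 0,"az": 0},
  {"tx": -0.117,"ty": -0.942,"tz": 0,"ax": 0,"ay": 0,"az": 0},
])

```text
clock: 3.2
position: [457.8, 71.7, 126.1]
tcp_rot: [-0.0, 0.001, 1.0, 0.0]
wrist_force: [-0.8, 0.5, -1.1]
width: 0.008
finger_force: 0.0
```

```bash
python3 w.py
```

```text
3.2 [457.8  71.7 126.1] [-0.8  0.5 -1.1]
[538. 194.] 2341 mid [434.8 256.8  64. ] z med/90 65.1 67.1
[278. 228.] 2491 mid [454.6  72.1 106.2] z med/90 77.3 79.2
[463. 394.] 1599 mid [523.1 172.8 157.3] z med/90 76.4 78.9
```

Target z 66.4 means going down 60 mm (tz 0.30).

>>> drive_tool([
  {"tx": 0,"ty": 0,"tz": 0.2,"ax": 0,"ay": 0,"az": 0},
  {"tx": 0,"ty": 0,"tz": 0.23,"ax": 0,"ay": 0,"az": 0},
  {"tx": 0,"ty": 0,"tz": 0.25,"ax": 0,"ay": 0,"az": 0},
  {"tx": 0,"ty": 0,"tz": 0.27,"ax": 0,"ay": 0,"az": 0},
  {"tx": 0,"ty": 0,"tz": 0.285,"ax": 0,"ay": 0,"az": 0},
  {"tx": 0,"ty": 0,"tz": 0.295,"ax": 0,"ay": 0,"az": 0},
  {"tx": 0,"ty": 0,"tz": 0.3,"ax": 0,"ay": 0,"az": 0},
  {"tx": 0,"ty": 0,"tz": 0.3,"ax": 0,"ay": 0,"az": 0},
])

```text
clock: 4.05
position: [457.8, 72.8, 67.8]
tcp_rot: [-0.0, -0.0, 1.0, 0.0]
wrist_force: [-6.2, 2.1, 8.1]
width: 0.008
finger_force: 4.0
```

>>> drive_tool([
  {"tx": 0,"ty": 0,"tz": -0.08,"ax": 0,"ay": 0,"az": 0},
  {"tx": 0,"ty": 0,"tz": -0.3,"ax": 0,"ay": 0,"az": 0},
  {"tx": 0,"ty": 0,"tz": -0.3,"ax": 0,"ay": 0,"az": 0},
  {"tx": 0,"ty": 0,"tz": -0.3,"ax": 0,"ay": 0,"az": 0},
])

```text
clock: 4.45
position: [458.7, 72.5, 127.9]
tcp_rot: [0.002, -0.0, 1.0, 0.0]
wrist_force: [-0.1, -0.1, -0.5]
width: 0.005
finger_force: 0.0
```

```bash
python3 w.py
```

```text
4.45 [458.7  72.5 127.9] [-0.1 -0.1 -0.5]
[536. 192.] 2446 mid [434.5 256.7  64. ] z med/90 65.1 67.1
[276. 226.] 2572 mid [454.4  72.  105.4] z med/90 77.3 79.1
[460. 393.] 1710 mid [524.6 172.9 158.2] z med/90 76.6 78.8
```

D came back up, but 8 N may not have bottomed it. I'll press a little deeper now so its first press is definitely full.

>>> drive_tool([
  {"tx": 0,"ty": 0,"tz": 0.2,"ax": 0,"ay": 0,"az": 0},
  {"tx": 0,"ty": 0,"tz": 0.24,"ax": 0,"ay": 0,"az": 0},
  {"tx": 0,"ty": 0,"tz": 0.27,"ax": 0,"ay": 0,"az": 0},
  {"tx": 0,"ty": 0,"tz": 0.29,"ax": 0,"ay": 0,"az": 0},
  {"tx": 0,"ty": 0,"tz": 0.3,"ax": 0,"ay": 0,"az": 0},
  {"tx": 0,"ty": 0,"tz": 0.305,"ax": 0,"ay": 0,"az": 0},
  {"tx": 0,"ty": 0,"tz": 0.31,"ax": 0,"ay": 0,"az": 0},
  {"tx": 0,"ty": 0,"tz": 0.31,"ax": 0,"ay": 0,"az": 0},
])

```text
clock: 5.3
position: [457.1, 72.2, 67.3]
tcp_rot: [-0.001, -0.0, 1.0, -0.0]
wrist_force: [-19.4, -1.1, 48.6]
width: 0.007
finger_force: 25.0
```

>>> drive_tool([
  {"tx": 0,"ty": 0,"tz": -0.08,"ax": 0,"ay": 0,"az": 0},
  {"tx": 0,"ty": 0,"tz": -0.31,"ax": 0,"ay": 0,"az": 0},
  {"tx": 0,"ty": 0,"tz": -0.31,"ax": 0,"ay": 0,"az": 0},
  {"tx": 0,"ty": 0,"tz": -0.31,"ax": 0,"ay": 0,"az": 0},
])

```text
clock: 5.7
position: [458.4, 72.2, 127.4]
tcp_rot: [0.001, -0.0, 1.0, 0.0]
wrist_force: [-0.0, -0.1, -0.7]
width: 0.001
finger_force: 0.0
```

```bash
python3 w.py
```

```text
5.7 [458.4  72.2 127.4] [-0.  -0.1 -0.7]
[537. 192.] 2412 mid [434.4 257.1  64. ] z med/90 65.1 67.1
[276. 227.] 2546 mid [454.7  71.9 105.7] z med/90 77.3 79.1
[461. 393.] 1681 mid [524.8 172.5 158. ] z med/90 76.5 78.9
```

D springs back (suspect). On to B.

>>> drive_tool([
  {"tx": -0.843,"ty": 0,"tz": 0,"ax": 0,"ay": 0,"az": 0},
  {"tx": -0.843,"ty": 0,"tz": 0,"ax": 0,"ay": 0,"az": 0},
  {"tx": -0.843,"ty": 0,"tz": 0,"ax": 0,"ay": 0,"az": 0},
  {"tx": -0.843,"ty": 0,"tz": 0,"ax": 0,"ay": 0,"az": 0},
  {"tx": -0.843,"ty": 0,"tz": 0,"ax": 0,"ay": 0,"az": 0},
  {"tx": -0.843,"ty": 0,"tz": 0,"ax": 0,"ay": 0,"az": 0},
])

```text
clock: 6.35
position: [625.2, 72.2, 125.0]
tcp_rot: [-0.002, -0.0, 1.0, -0.0]
wrist_force: [-0.2, 0.0, -0.8]
width: 0.004
finger_force: 0.0
```

```bash
python3 w.py
```

```text
6.35 [625.2  72.2 125. ] [-0.2  0.  -0.8]
[502. 197.] 3126 mid [602. 223.  76.] z med/90 77.1 79.1
[277. 229.] 2421 mid [621.8  72.6 107.3] z med/90 77.2 79.2
[ 59. 366.] 3339 mid [673.6 -44.9 157.3] z med/90 85.7 86.5
```

>>> drive_tool([
  {"tx": 0,"ty": 0,"tz": 0.2,"ax": 0,"ay": 0,"az": 0},
  {"tx": 0,"ty": 0,"tz": 0.23,"ax": 0,"ay": 0,"az": 0},
  {"tx": 0,"ty": 0,"tz": 0.25,"ax": 0,"ay": 0,"az": 0},
  {"tx": 0,"ty": 0,"tz": 0.27,"ax": 0,"ay": 0,"az": 0},
  {"tx": 0,"ty": 0,"tz": 0.285,"ax": 0,"ay": 0,"az": 0},
  {"tx": 0,"ty": 0,"tz": 0.295,"ax": 0,"ay": 0,"az": 0},
  {"tx": 0,"ty": 0,"tz": 0.302,"ax": 0,"ay": 0,"az": 0},
  {"tx": 0,"ty": 0,"tz": 0.302,"ax": 0,"ay": 0,"az": 0},
])

```text
clock: 7.2
position: [626.7, 72.2, 67.8]
tcp_rot: [0.0, -0.0, 1.0, -0.0]
wrist_force: [-4.7, -0.7, 11.2]
width: 0.004
finger_force: 5.8
```

>>> drive_tool([
  {"tx": 0,"ty": 0,"tz": -0.08,"ax": 0,"ay": 0,"az": 0},
  {"tx": 0,"ty": 0,"tz": -0.302,"ax": 0,"ay": 0,"az": 0},
  {"tx": 0,"ty": 0,"tz": -0.302,"ax": 0,"ay": 0,"az": 0},
  {"tx": 0,"ty": 0,"tz": -0.302,"ax": 0,"ay": 0,"az": 0},
])

```text
clock: 7.6
position: [627.3, 72.3, 128.3]
tcp_rot: [0.001, -0.0, 1.0, 0.0]
wrist_force: [-0.4, 0.5, -0.9]
width: 0.008
finger_force: 0.0
```

```bash
python3 w.py
```

```text
7.6 [627.3  72.3 128.3] [-0.4  0.5 -0.9]
[499. 193.] 3030 mid [601.7 222.1  76.1] z med/90 77.1 79.1
[277. 222.] 2573 mid [625.1  72.3  95. ] z med/90 65.3 67.0
[ 62. 365.] 3208 mid [675.7 -45.  159. ] z med/90 85.7 86.6
```

B is latched. On to A.

>>> drive_tool([
  {"tx": 0.125,"ty": 0.75,"tz": 0,"ax": 0,"ay": 0,"az": 0},
  {"tx": 0.125,"ty": 0.75,"tz": 0,"ax": 0,"ay": 0,"az": 0},
  {"tx": 0.125,"ty": 0.75,"tz": 0,"ax": 0,"ay": 0,"az": 0},
  {"tx": 0.125,"ty": 0.75,"tz": 0,"ax": 0,"ay": 0,"az": 0},
  {"tx": 0.125,"ty": 0.75,"tz": 0,"ax": 0,"ay": 0,"az": 0},
  {"tx": 0.125,"ty": 0.75,"tz": 0,"ax": 0,"ay": 0,"az": 0},
])

```text
clock: 8.25
position: [601.5, 221.2, 126.0]
tcp_rot: [-0.001, 0.0, 1.0, -0.0]
wrist_force: [0.9, -0.3, 0.2]
width: 0.004
finger_force: 0.0
```

>>> drive_tool([
  {"tx": 0,"ty": 0,"tz": 0.2,"ax": 0,"ay": 0,"az": 0},
  {"tx": 0,"ty": 0,"tz": 0.23,"ax": 0,"ay": 0,"az": 0},
  {"tx": 0,"ty": 0,"tz": 0.25,"ax": 0,"ay": 0,"az": 0},
  {"tx": 0,"ty": 0,"tz": 0.27,"ax": 0,"ay": 0,"az": 0},
  {"tx": 0,"ty": 0,"tz": 0.285,"ax": 0,"ay": 0,"az": 0},
  {"tx": 0,"ty": 0,"tz": 0.295,"ax": 0,"ay": 0,"az": 0},
  {"tx": 0,"ty": 0,"tz": 0.303,"ax": 0,"ay": 0,"az": 0},
  {"tx": 0,"ty": 0,"tz": 0.303,"ax": 0,"ay": 0,"az": 0},
])

```text
clock: 9.05
position: [602.0, 221.8, 67.7]
tcp_rot: [0.0, -0.0, 1.0, -0.0]
wrist_force: [-4.2, -2.6, 12.6]
width: 0.006
finger_force: 6.4
```

>>> drive_tool([
  {"tx": 0,"ty": 0,"tz": -0.08,"ax": 0,"ay": 0,"az": 0},
  {"tx": 0,"ty": 0,"tz": -0.303,"ax": 0,"ay": 0,"az": 0},
  {"tx": 0,"ty": 0,"tz": -0.303,"ax": 0,"ay": 0,"az": 0},
  {"tx": 0,"ty": 0,"tz": -0.303,"ax": 0,"ay": 0,"az": 0},
])

```text
clock: 9.45
position: [602.2, 222.3, 128.3]
tcp_rot: [0.001, -0.0, 1.0, 0.0]
wrist_force: [-0.7, 0.2, -0.5]
width: 0.003
finger_force: 0.0
```

```bash
python3 w.py
```

```text
9.45 [602.2 222.3 128.3] [-0.7  0.2 -0.5]
[30. 17.] 2092 mid [469.6  74.5  76. ] z med/90 76.8 79.0
[277. 222.] 2549 mid [600.2 222.8  93.8] z med/90 65.2 67.0
[ 76. 255.] 2397 mid [626.5  72.6  63.5] z med/90 64.7 66.7
[464. 363.] 1558 mid [653.9 326.  150.5] z med/90 77.5 79.0
```

A, B and C are latched; only D came back. Return to D for the final press.

>>> drive_tool([
  {"tx": 0.72,"ty": -0.75,"tz": 0,"ax": 0,"ay": 0,"az": 0},
  {"tx": 0.72,"ty": -0.75,"tz": 0,"ax": 0,"ay": 0,"az": 0},
  {"tx": 0.72,"ty": -0.75,"tz": 0,"ax": 0,"ay": 0,"az": 0},
  {"tx": 0.72,"ty": -0.75,"tz": 0,"ax": 0,"ay": 0,"az": 0},
  {"tx": 0.72,"ty": -0.75,"tz": 0,"ax": 0,"ay": 0,"az": 0},
  {"tx": 0.72,"ty": -0.75,"tz": 0,"ax": 0,"ay": 0,"az": 0},
  {"tx": 0.72,"ty": -0.75,"tz": 0,"ax": 0,"ay": 0,"az": 0},
])

```text
clock: 10.2
position: [458.4, 72.6, 126.5]
tcp_rot: [0.0, -0.0, 1.0, 0.0]
wrist_force: [-0.2, 0.7, 0.6]
width: 0.006
finger_force: 0.0
```

>>> drive_tool([
  {"tx": 0,"ty": 0,"tz": 0.2,"ax": 0,"ay": 0,"az": 0},
  {"tx": 0,"ty": 0,"tz": 0.23,"ax": 0,"ay": 0,"az": 0},
  {"tx": 0,"ty": 0,"tz": 0.25,"ax": 0,"ay": 0,"az": 0},
  {"tx": 0,"ty": 0,"tz": 0.27,"ax": 0,"ay": 0,"az": 0},
  {"tx": 0,"ty": 0,"tz": 0.285,"ax": 0,"ay": 0,"az": 0},
  {"tx": 0,"ty": 0,"tz": 0.295,"ax": 0,"ay": 0,"az": 0},
  {"tx": 0,"ty": 0,"tz": 0.304,"ax": 0,"ay": 0,"az": 0},
  {"tx": 0,"ty": 0,"tz": 0.304,"ax": 0,"ay": 0,"az": 0},
])

```text
clock: 11.0
position: [457.8, 72.7, 67.6]
tcp_rot: [-0.0, -0.0, 1.0, 0.0]
wrist_force: [-8.7, 1.4, 20.3]
width: 0.005
finger_force: 10.3
```

>>> drive_tool([
  {"tx": 0,"ty": 0,"tz": 0,"ax": 0,"ay": 0,"az": 0},
  {"tx": 0,"ty": 0,"tz": 0,"ax": 0,"ay": 0,"az": 0},
])

```text
clock: 11.2
position: [457.8, 72.7, 67.6]
tcp_rot: [-0.0, -0.0, 1.0, 0.0]
wrist_force: [-9.5, 2.7, 20.3]
width: 0.006
finger_force: 10.2
```

>>> drive_tool([
  {"tx": 0,"ty": 0,"tz": -0.08,"ax": 0,"ay": 0,"az": 0},
  {"tx": 0,"ty": 0,"tz": -0.3,"ax": 0,"ay": 0,"az": 0},
  {"tx": -0.1,"ty": 0,"tz": -0.55,"ax": 0,"ay": 0,"az": 0},
  {"tx": -0.1,"ty": 0,"tz": -0.55,"ax": 0,"ay": 0,"az": 0},
  {"tx": -0.1,"ty": 0,"tz": -0.55,"ax": 0,"ay": 0,"az": 0},
])

```text
clock: 11.7
position: [478.8, 72.4, 177.5]
tcp_rot: [0.002, -0.0, 1.0, 0.0]
wrist_force: [0.4, -0.4, 0.2]
width: 0.006
finger_force: 0.0
```

```bash
python3 w.py pics/w2.png; python3 - <<'E'
from station import *
from h import *
from scipy.optimize import minimize
m=camera_model("wrist");p,d=grab_frame("wrist");C=cloud(m,d);c=(458.5,72.3)
s=C[(d>0)&(np.hypot(C[...,0]-c[0],C[...,1]-c[1])<70)&(C[...,2]>42)&(C[...,2]<49)]
print(cv2.minAreaRect(s[:,:2].astype(np.float32)),len(s),np.median(s[:,2]))
g=C[(d>0)&(np.hypot(C[...,0]-c[0],C[...,1]-c[1])<75)&(C[...,0]>c[0]+45)&(C[...,2]>8)&(C[...,2]<45)];print("gland",len(g),g.mean(0).round(1) if len(g) else '')
# bin from first top image: rim points
m=camera_model("top");p=np.load("pics/top0c.npy");C=cloud(m,np.load("pics/top0.npy"))
v,u=np.mgrid[:420,:560]
k=(C[...,2]>50)&(C[...,2]<68)&(p[...,2]>p[...,0]*2.)&(u>375)&(u<480)&(v>200)&(v<290)
print("bin",cv2.minAreaRect(C[k][:,:2].astype(np.float32)),k.sum())
E
```

```text
11.7 [478.8  72.4 177.5] [ 0.4 -0.4  0.2]
[501. 155.] 2004 mid [434.5 260.   64.1] z med/90 65.2 67.1
[276. 185.] 2114 mid [458.7  72.1  76.1] z med/90 77.3 79.0
[277. 361.] 159 mid [550.9  72.  171.6] z med/90 66.3 67.1
((458.8843078613281, 71.99618530273438), (55.75988006591797, 84.04449462890625), 88.46025848388672) 3681 45.60372580963648
gland 173 [511.8  69.5  24.5]
bin ((520.4845581054688, -233.92041015625), (166.3919219970703, 219.40496826171875), 13.353109359741211) 435
```

View pics/w2.png

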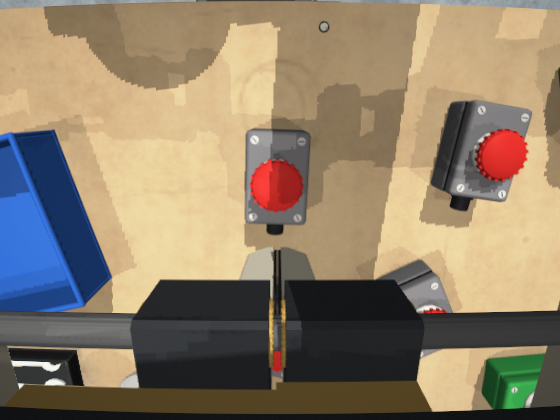

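D's button at (276,185) is up again at 79 mm, so D goes to the scrap bin. Its lid is centred at (458.9, 72.0) with yaw about −1.5°, and two camera places agree. Opening above it.

>>> drive_tool([
  {"tx": 0.098,"ty": 0,"tz": 0,"ax": 0,"ay": 0,"az": 0.017},
  {"tx": 0.098,"ty": 0,"tz": 0.1,"ax": 0,"ay": 0,"az": 0.017},
  {"tx": 0.098,"ty": 0,"tz": 0.1,"ax": 0,"ay": 0,"az": 0.017},
  {"tx": 0.098,"ty": 0,"tz": 0.1,"ax": 0,"ay": 0,"az": 0.017},
  {"tx": 0.098,"ty": 0,"tz": 0.1,"ax": 0,"ay": 0,"az": 0.017},
  {"tx": 0.098,"ty": 0,"tz": 0.1,"ax": 0,"ay": 0,"az": 0.017},
  {"tx": 0.098,"ty": 0,"tz": 0.1,"ax": 0,"ay": 0,"az": 0.017},
  {"tx": 0.098,"ty": 0,"tz": 0.1,"ax": 0,"ay": 0,"az": 0.017},
], gripper=1, grip_force=25)

```text
clock: 12.6
position: [458.2, 72.2, 156.0]
tcp_rot: [0.0, 0.013, 1.0, 0.0]
wrist_force: [0.6, 0.3, -0.3]
width: 0.646
finger_force: 0.0
```

>>> drive_tool([
  {"tx": 0,"ty": 0,"tz": 0,"ax": 0,"ay": 0,"az": 0},
  {"tx": 0,"ty": 0,"tz": 0,"ax": 0,"ay": 0,"az": 0},
  {"tx": 0,"ty": 0,"tz": 0,"ax": 0,"ay": 0,"az": 0},
  {"tx": 0,"ty": 0,"tz": 0,"ax": 0,"ay": 0,"az": 0},
])

```text
clock: 13.0
position: [458.0, 72.2, 155.8]
tcp_rot: [0.0, 0.013, 1.0, -0.0]
wrist_force: [-0.1, 0.6, 1.0]
width: 0.979
finger_force: 0.0
```

>>> drive_tool([
  {"tx": 0,"ty": 0,"tz": 0.25,"ax": 0,"ay": 0,"az": 0},
  {"tx": 0,"ty": 0,"tz": 0.4,"ax": 0,"ay": 0,"az": 0},
  {"tx": 0,"ty": 0,"tz": 0.52,"ax": 0,"ay": 0,"az": 0},
  {"tx": 0,"ty": 0,"tz": 0.62,"ax": 0,"ay": 0,"az": 0},
  {"tx": 0,"ty": 0,"tz": 0.68,"ax": 0,"ay": 0,"az": 0},
  {"tx": 0,"ty": 0,"tz": 0.71,"ax": 0,"ay": 0,"az": 0},
  {"tx": 0,"ty": 0,"tz": 0.71,"ax": 0,"ay": 0,"az": 0},
])

```text
clock: 13.7
position: [458.0, 72.1, 13.7]
tcp_rot: [-0.0, 0.013, 1.0, -0.0]
wrist_force: [-0.5, 1.1, -0.2]
width: 0.998
finger_force: 0.0
```

>>> drive_tool([
  {"tx": 0,"ty": 0,"tz": 0,"ax": 0,"ay": 0,"az": 0},
  {"tx": 0,"ty": 0,"tz": 0,"ax": 0,"ay": 0,"az": 0},
  {"tx": 0,"ty": 0,"tz": 0,"ax": 0,"ay": 0,"az": 0},
  {"tx": 0,"ty": 0,"tz": 0,"ax": 0,"ay": 0,"az": 0},
  {"tx": 0,"ty": 0,"tz": 0,"ax": 0,"ay": 0,"az": 0},
  {"tx": 0,"ty": 0,"tz": 0,"ax": 0,"ay": 0,"az": 0},
  {"tx": 0,"ty": 0,"tz": 0,"ax": 0,"ay": 0,"az": 0},
  {"tx": 0,"ty": 0,"tz": 0,"ax": 0,"ay": 0,"az": 0},
], gripper=-1, grip_force=25)

```text
clock: 14.5
position: [458.1, 72.2, 14.0]
tcp_rot: [0.0, 0.013, 1.0, 0.0]
wrist_force: [-1.5, -0.2, 5.2]
width: 0.602
finger_force: 25.0
```

Gripped (56 mm, 25 N). Lift and carry.

>>> drive_tool([
  {"tx": 0,"ty": 0,"tz": -0.1,"ax": 0,"ay": 0,"az": 0},
  {"tx": 0,"ty": 0,"tz": -0.3,"ax": 0,"ay": 0,"az": 0},
  {"tx": 0,"ty": 0,"tz": -0.5,"ax": 0,"ay": 0,"az": 0},
  {"tx": 0,"ty": 0,"tz": -0.6,"ax": 0,"ay": 0,"az": 0},
  {"tx": 0,"ty": 0,"tz": -0.6,"ax": 0,"ay": 0,"az": 0},
])

```text
clock: 15.0
position: [459.1, 72.2, 135.8]
tcp_rot: [0.002, 0.013, 1.0, 0.0]
wrist_force: [0.9, -0.3, -3.1]
width: 0.6
finger_force: 25.0
```

>>> drive_tool([
  {"tx": -0.03,"ty": -0.12,"tz": 0,"ax": 0,"ay": 0,"az": 0},
  {"tx": -0.07,"ty": -0.29,"tz": 0,"ax": 0,"ay": 0,"az": 0},
  {"tx": -0.11,"ty": -0.46,"tz": 0,"ax": 0,"ay": 0,"az": 0},
  {"tx": -0.15,"ty": -0.63,"tz": 0,"ax": 0,"ay": 0,"az": 0},
  {"tx": -0.176,"ty": -0.761,"tz": 0,"ax": 0,"ay": 0,"az": 0},
])

```text
clock: 15.5
position: [488.5, -82.5, 131.8]
tcp_rot: [-0.001, 0.014, 1.0, 0.0]
wrist_force: [-0.3, -0.3, -3.7]
width: 0.599
finger_force: 25.0
```

>>> drive_tool([
  {"tx": -0.04,"ty": -0.17,"tz": 0,"ax": 0,"ay": 0,"az": -0.04},
  {"tx": -0.08,"ty": -0.34,"tz": 0,"ax": 0,"ay": 0,"az": -0.08},
  {"tx": -0.12,"ty": -0.51,"tz": 0,"ax": 0,"ay": 0,"az": -0.12},
  {"tx": -0.15,"ty": -0.65,"tz": 0,"ax": 0,"ay": 0,"az": -0.15},
  {"tx": -0.176,"ty": -0.761,"tz": 0,"ax": 0,"ay": 0,"az": -0.165},
  {"tx": -0.176,"ty": -0.761,"tz": 0,"ax": 0,"ay": 0,"az": -0.165},
  {"tx": -0.176,"ty": -0.761,"tz": 0,"ax": 0,"ay": 0,"az": -0.165},
])

```text
clock: 16.2
position: [519.4, -233.6, 131.8]
tcp_rot: [-0.001, -0.116, 0.993, 0.001]
wrist_force: [0.4, 0.3, -3.7]
width: 0.602
finger_force: 25.0
```

```bash
python3 w.py pics/w3.png
```

```text
16.2 [ 519.4 -233.6  131.8] [ 0.4  0.3 -3.7]
[277. 299.] 2921 mid [ 507.9 -235.3  192.1] z med/90 193.0 195.1
[277. 364.] 2601 mid [ 531.2 -232.   193.9] z med/90 195.3 196.7
```

View pics/w3.png

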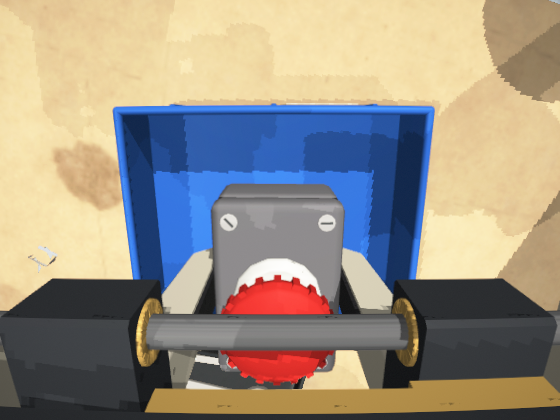

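The held switch (box edges at 213–343) is aligned and centred in the bin (walls at 115 and 433). Lowering it.

>>> drive_tool([
  {"tx": 0,"ty": 0,"tz": 0.15,"ax": 0,"ay": 0,"az": 0},
  {"tx": 0,"ty": 0,"tz": 0.3,"ax": 0,"ay": 0,"az": 0},
  {"tx": 0,"ty": 0,"tz": 0.42,"ax": 0,"ay": 0,"az": 0},
  {"tx": 0,"ty": 0,"tz": 0.5,"ax": 0,"ay": 0,"az": 0},
  {"tx": 0,"ty": 0,"tz": 0.54,"ax": 0,"ay": 0,"az": 0},
  {"tx": 0,"ty": 0,"tz": 0.56,"ax": 0,"ay": 0,"az": 0},
  {"tx": 0,"ty": 0,"tz": 0.56,"ax": 0,"ay": 0,"az": 0},
])

```text
clock: 16.95
position: [520.4, -233.6, 21.8]
tcp_rot: [-0.0, -0.116, 0.993, 0.0]
wrist_force: [0.0, -0.5, -3.9]
width: 0.602
finger_force: 25.0
```

>>> drive_tool([
  {"tx": 0,"ty": 0,"tz": 0,"ax": 0,"ay": 0,"az": 0},
  {"tx": 0,"ty": 0,"tz": 0,"ax": 0,"ay": 0,"az": 0},
  {"tx": 0,"ty": 0,"tz": 0,"ax": 0,"ay": 0,"az": 0},
  {"tx": 0,"ty": 0,"tz": 0,"ax": 0,"ay": 0,"az": 0},
  {"tx": 0,"ty": 0,"tz": 0,"ax": 0,"ay": 0,"az": 0},
  {"tx": 0,"ty": 0,"tz": 0,"ax": 0,"ay": 0,"az": 0},
  {"tx": 0,"ty": 0,"tz": 0,"ax": 0,"ay": 0,"az": 0},
], gripper=0.7)

```text
clock: 17.65
position: [520.3, -234.0, 21.9]
tcp_rot: [0.0, -0.116, 0.993, -0.0]
wrist_force: [0.2, 0.5, 0.8]
width: 0.852
finger_force: 0.0
```

>>> drive_tool([
  {"tx": 0,"ty": 0,"tz": -0.15,"ax": 0,"ay": 0,"az": 0},
  {"tx": 0,"ty": 0,"tz": -0.4,"ax": 0,"ay": 0,"az": 0},
  {"tx": 0,"ty": 0,"tz": -0.65,"ax": 0,"ay": 0,"az": 0},
  {"tx": 0,"ty": 0,"tz": -0.9,"ax": 0,"ay": 0,"az": 0},
  {"tx": 0.5,"ty": 0,"tz": -1,"ax": 0,"ay": 0,"az": 0},
  {"tx": 0.9,"ty": 0,"tz": -1,"ax": 0,"ay": 0,"az": 0},
  {"tx": 0.9,"ty": 0,"tz": -1,"ax": 0,"ay": 0,"az": 0},
  {"tx": 0.9,"ty": 0,"tz": -1,"ax": 0,"ay": 0,"az": 0},
])

```text
clock: 18.45
position: [342.7, -275.5, 222.1]
tcp_rot: [-0.0, -0.116, 0.993, -0.0]
wrist_force: [0.1, -1.0, 0.3]
width: 0.852
finger_force: 0.0
```

```bash
python3 - <<'E'
from station import *
from h import *
print(get_obs()["wrist_force"])
m=camera_model("top");p,d=grab_frame("top");C=cloud(m,d)
for c,a,k in blobs(p):
    q=C[k];q=q[(q[:,2]>50)&(q[:,2]<100)]
    if len(q)>20: print(c.round(1),np.median(q,0).round(1))
cv2.imwrite("pics/end.png",p[:,:,::-1])
E
```

```text
[ 0.055031   -0.96609406  0.30070888]
[ 38.7 114.5] [901.5 934.6  86. ]
[379.2 172.7] [730.8 -91.3  86.7]
[224.8 179. ] [708.8 369.3  78.3]
[323.3 208.2] [625.6  74.6  65.8]
[273. 216.] [600.5 223.8  65.5]
[429.7 243.7] [ 519.8 -230.6   81.8]
[259.3 272.1] [434.3 262.   65.8]
[122.3 283.5] [398.6 648.8  77.7]
[216.8 288.4] [387.2 380.5  77.6]
```

View pics/end.png

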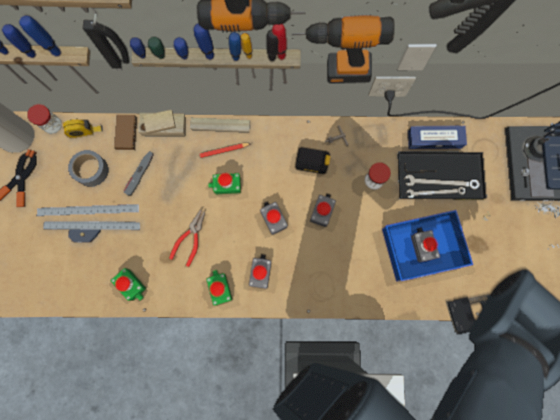

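The picture shows the scrap switch upright in the bin at (428,244). The three sound switches at (273,216), (323,208) and (259,272) are latched in place, and everything else is unmoved.

```bash
python3 -c "
from station import *
print(finish_job())"
```

```text
the job is handed in; nothing more can be done
None
```

The job is handed in: the three sound switches are latched where they stood, and the one worn switch, which came back up again after its last full press, is in the blue scrap bin; one extra press on it read 48.6 N at the wrist through the fingertips, over the 40 N figure set for the arm and gripper body.

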